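Load the calibrator rack in order of level

ROBOT

A 6-joint arm with a two-finger parallel gripper is mounted at the origin on the work surface. World frame = base frame: x ahead of the robot, y to its left, z up, the work surface at z = 0. Lengths are in m, angles in rad, forces in N, time in s.
With the tool pointing down it reaches from about 0.4 to 0.825 m from the base axis. Payload 7 kg.
Tool frame: the origin (TCP) lies at the very end of the fingers, on their centre line; the grasp point (between the pads) lies arm.hold_point_z behind it (arm.hold_point_z is the distance from the TCP to the grasp point, in m); z points along the fingers, y is the line along which they close (so a half turn about z gives the same grasp; the last joint's range is limited). The gripper opens to 88 mm and grips with 3 to 60 N. Pads are 19 mm wide; open, the fingers measure 130 mm over their backs; the gripper's body (78 mm by 193 mm) begins 47 mm behind the grasp point.
Start: joints at [1.488, 0.359, 0.012, 0, -1.224, -0.288], TCP at [0.245, 0.629, 0.191] pointing down, gripper open.
Joint ranges: [-3.07, 3.07], [-1.43, 2.12], [-1.02, 1.25], [-3.03, 1.67], [-3.05, -0], [-3.03, 3.03]. Speed limits (rad/s): [2.39, 2.39, 3.01, 3.14, 3.14, 3.14].

INTERFACE

Orientations are given as [roll, pitch, yaw] about the fixed x, y, z axes, in that order (R = Rz(yaw) Ry(pitch) Rx(roll)).
In Python, from station import arm gives the robot as it stands.
- The arm moves only by the tool send_path, called after "Request:" as name(argument=value, ...) on one line, values as JSON. Schema: {"type":"object","properties":{"motion":{"type":"array","items":{"type":"object","properties":{"finger_gap":{"type":"number"},"dx":{"type":"number"},"dy":{"type":"number"},"dz":{"type":"number"},"twist":{"type":"number"}},"additionalProperties":false,"required":["finger_gap"]},"minItems":1,"maxItems":20},"force":{"type":"number"},"only":{"type":"string"},"quiet":{"type":"boolean"},"lines":{"type":"string"}},"required":["motion"],"additionalProperties":false}. motion is a list of rows, 1 to 20 of them, each an object with the fields finger_gap (the finger opening in m), dx, dy, dz (the shift in parts of the range, where 1.0 means 0.75 m), twist (a turn about the tool's z in a scale on which 1.0 is 4 rad); a field left out counts as zero (the opening has to be given); each row is the pose to reach, as a shift and turn from the pose commanded when the call began, along the tool's axes at that moment; what a row does not reach only later rows make up. A row lasts 1/12 s, in which the tool goes at most 0.0417 m and 0.125 rad, less where a joint would pass 70% of its speed; a pose out of reach is approached as far as the arm can. The fingers move at their own pace and stop on an object; force is the grip in N (left out, the last holds). Time passes only in rows, so rows that do not move let the fingers close. The tool returns the time, the measured TCP pose, the force, the opening and the grip force at its end. only (a regular expression) keeps the lines of the reply that match it, lines (a string "A,B") keeps lines A to B, and quiet returns only ok. Input that does not fit is refused with a message, and nothing moves.
- arm.get_state(): the state, without advancing time (a new reading comes with each control period).
- arm.grab_frame(name): name is "side" or "top"; returns the picture (384x512x3 uint8, red, green, blue); there is no depth.
- arm.camera_params(name): a dict with "fx", "fy", "cx", "cy" (pixels), "D" ([k1, k2, p1, p2, k3] as OpenCV has them; the pictures are not rectified), "T" (4x4, takes a point from camera to world coordinates). Camera axes: x right, y down, z forward; pixel columns grow to the right and rows downward; lengths in m; the calibration is good to about 2 mm. A picture is of the moment at which its call begins. camera_params takes no time and is no camera call.
- arm.job_done(): hands the job in; it is judged then, once.
The state is a dict: "t": time; "q": joint angles; "qd": joint speeds; "joint_efforts": joint torques, N m; "eef_pos": TCP position; "ee_rot": TCP orientation; "force": force on the tool from outside, world axes, zero at the start; "moment": the same for the moment, N m; "width": finger opening in m; "gripper_force": force on a finger pad.
Only numpy, scipy, OpenCV 4.12 (cv2) and the standard library are available. Lean on these libraries where they do the work, as an engineer would, in place of code of your own. Each camera call takes 0.05 s, during which the arm holds its last target. There are 200 camera calls.

TASK

Load the white calibrator rack for the analyser: stand the four blue-capped calibrator bottles on its four black pads, one centred on each pad, in order of cap shade, from the palest at the rack's yellow end to the darkest at its plain end. Set the glass bottles down upright without dropping or knocking any over, and leave the green-capped control bottle in the tray and the rack of sample tubes where they are.

Things in the scene. Friction and masses are not known exactly. Their poses are not given: they have to be found in the camera images.
- cal_1: palest, nearly white ice-blue cap: amber glass calibrator bottle, a plain cylinder 36 mm across up to 46 mm, short neck, screw cap 31 mm across from 50 to 68 mm (68 mm tall over all, about 70 g), paper label with a band of the cap's colour; cap colour: palest, nearly white ice-blue. Starts upright in the grey tray. Origin: centre of its underside, z up; yaw has no meaning.
- cal_2: light sky-blue cap: amber glass calibrator bottle, a plain cylinder 36 mm across up to 46 mm, short neck, screw cap 31 mm across from 50 to 68 mm (68 mm tall over all, about 70 g), paper label with a band of the cap's colour; cap colour: light sky-blue. Starts upright in the grey tray. Origin: centre of its underside, z up; yaw has no meaning.
- cal_3: strong mid-blue cap: amber glass calibrator bottle, a plain cylinder 36 mm across up to 46 mm, short neck, screw cap 31 mm across from 50 to 68 mm (68 mm tall over all, about 70 g), paper label with a band of the cap's colour; cap colour: strong mid-blue. Starts upright in the grey tray. Origin: centre of its underside, z up; yaw has no meaning.
- cal_4: darkest, navy, nearly black cap: amber glass calibrator bottle, a plain cylinder 36 mm across up to 46 mm, short neck, screw cap 31 mm across from 50 to 68 mm (68 mm tall over all, about 70 g), paper label with a band of the cap's colour; cap colour: darkest, navy, nearly black. Starts upright in the grey tray. Origin: centre of its underside, z up; yaw has no meaning.
- pad_1: round black pad, 46 mm across, on the floor of the white rack: first place, next to the yellow end. Origin: centre of the pad, on the rack floor that a bottle stands on, 10 mm above the bench; x along the row from the yellow end to the plain end, z up. The yellow end is 18 mm high and begins 40 mm from this pad's centre.
- pad_2: round black pad, 46 mm across, on the floor of the white rack: second place from the yellow end. Origin: centre of the pad, on the rack floor that a bottle stands on, 10 mm above the bench; x along the row from the yellow end to the plain end, z up. Pads are 60 mm apart in one straight row.
- pad_3: round black pad, 46 mm across, on the floor of the white rack: third place from the yellow end. Origin: centre of the pad, on the rack floor that a bottle stands on, 10 mm above the bench; x along the row from the yellow end to the plain end, z up. The fixed rack is 70 mm wide; its side lips, 62 mm apart inside, stand 6 mm above the floor (16 mm above the bench).
- pad_4: round black pad, 46 mm across, on the floor of the white rack: fourth place, at the plain white end. Origin: centre of the pad, on the rack floor that a bottle stands on, 10 mm above the bench; x along the row from the yellow end to the plain end, z up. The rack may lie any way round. The plain end wall is 16 mm high, 35 mm from this pad's centre.
- control: control bottle, the same amber bottle (36 mm across, 68 mm tall) but with a green cap; stands in the grey tray among the calibrators and stays there. Origin: centre of its underside. The fixed grey tray (260 x 180 mm, walls 16 mm high, floor 4 mm above the bench) holds the five bottles at least 66 mm apart, centre to centre, and at least 40 mm from bottle centre to wall.
- samples: grey five-place rack, 150 x 34 mm, with five capped sample tubes (red and yellow caps), 88 mm high over all, 350 g, loose on the bench beside the work. Origin: centre of its underside; x along its length. A bystander.
Things that resemble listed ones, but are neither listed nor needed, are in the scene too. What is shaped like the cal_1 but red is not meant.

How it is judged:
By the outcome, as a careful person would: the job done as asked, in the order asked, and still so for the second after the job is handed in, with the robot touching nothing.
It also fails if it takes over 96 s, if anything falls off the work surface, if the arm or the gripper's body presses on something with over 40 N, if the wrist force passes 120 N, or if a joint passes its speed limit or range.

## Working session

There is one attempt and no reset: what is moved stays moved. The work goes in short steps, Python scripts to look and compute and a tool call to move; the robot and the scene stay as the last step left them, time stands still between calls to the robot, and variables do not carry over. Pictures are saved under pics/ and viewed, at most 14 in all, crops included, and the job is handed in when it is done.

```bash
ls; mkdir -p pics; python3 - <<'E'
from station import arm
import cv2,numpy as np
for n in("side","top"):
    cv2.imwrite(f"pics/{n}0.png",arm.grab_frame(n)[:,:,::-1])
    p=arm.camera_params(n);print(n,{k:np.round(v,4).tolist() for k,v in p.items()})
print(arm.get_state(),arm.hold_point_z)
E
```

```text
pics
side {'fx': 384.1683, 'fy': 384.1683, 'cx': 256.7606, 'cy': 190.7691, 'D': [-0.0338, 0.0, 0.0, 0.0, 0.0], 'T': [[-0.995, -0.0387, 0.092, 0.4586], [-0.0977, 0.564, -0.82, 0.8593], [-0.0201, -0.8248, -0.565, 0.6127], [0.0, 0.0, 0.0, 1.0]]}
top {'fx': 447.1174, 'fy': 447.1174, 'cx': 260.5675, 'cy': 180.9638, 'D': [-0.0232, 0.0, 0.0, 0.0, 0.0], 'T': [[0.0255, -0.998, 0.0571, 0.4761], [-0.9993, -0.0239, 0.0293, -0.0191], [-0.0279, -0.0578, -0.9979, 1.2163], [0.0, 0.0, 0.0, 1.0]]}
{'t': 0.1, 'q': array([ 1.48810773e+00,  3.59302304e-01,  1.11836630e-02, -2.75316544e-04,
       -1.22407836e+00, -2.88067833e-01]), 'qd': array([ 1.46561921e-03, -3.47175365e-03,  2.48947864e-03, -8.07704281e-05,
        2.95755929e-04,  1.39928510e-03]), 'joint_efforts': array([-1.35535091e-03, -5.84164846e+01,  2.93754673e+01,  7.01555371e+00,
        1.01751310e-02, -4.63480603e-05]), 'eef_pos': array([0.24445433, 0.62868762, 0.19064521]), 'ee_rot': array([ 3.14017616e+00, -1.49796018e-04, -3.70850061e-01]), 'force': array([0.66737844, 0.53437002, 0.43504424]), 'moment': array([-0.02250898, -0.00619968,  0.01052594]), 'gripper_force': 0.0, 'width': 0.08760002147386255} 0.0188
```

View pics/side0.png

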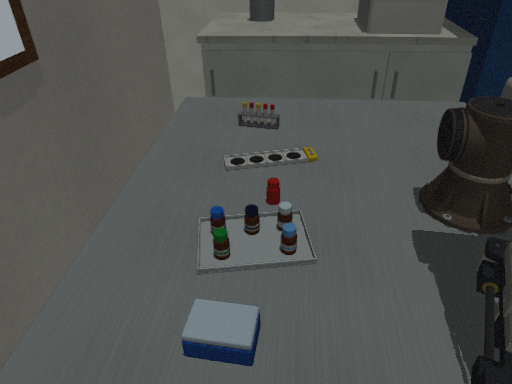

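View pics/top0.png

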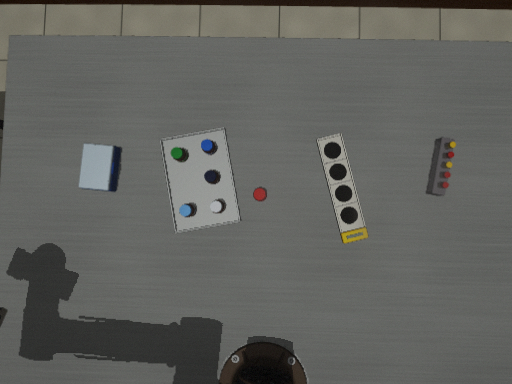

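Side view: caps at pale (285,208), sky (289,230), navy (252,210), mid-blue (217,212), green (221,233); red bottle (273,190). The rack's yellow end is at (311,154), with pads at (238,161) to (293,156).

Top view: pale (216,206), sky (186,210), navy (211,176), mid-blue (207,145), green (177,153), red decoy (260,194). Pads 1 to 4 are at (349,215), (343,193), (338,172), (332,150), with the yellow end at (354,236).

What could be mistaken for the targets: the red bottle (260,194), the green control (177,153), the blue-and-white box (100,167), and the four blue caps for each other. I'll check these in a close crop.

```bash
cat > vis.py <<'E'
from station import arm
import cv2,numpy as np
def ray(n,uv):
    p=arm.camera_params(n);K=np.array([[p['fx'],0,p['cx']],[0,p['fy'],p['cy']],[0,0,1.]])
    q=cv2.undistortPoints(np.array([[uv]],float),K,np.array(p['D']))[0,0]
    T=np.array(p['T']);return T[:3,3],T[:3,:3]@np.array([q[0],q[1],1.])
def plane(n,uv,z):
    o,d=ray(n,uv);return o+d*(z-o[2])/d[2]
def tri(a,b):
    (o1,d1),(o2,d2)=ray("side",a),ray("top",b)
    s=np.linalg.lstsq(np.c_[d1,-d2],o2-o1,rcond=None)[0]
    x,y=o1+s[0]*d1,o2+s[1]*d2;return (x+y)/2,np.linalg.norm(x-y)
def blob(mask,seed,r):
    m=np.zeros_like(mask);x,y=seed;m[y-r:y+r+1,x-r:x+r+1]=mask[y-r:y+r+1,x-r:x+r+1]
    n,l,s,c=cv2.connectedComponentsWithStats(m.astype(np.uint8))
    k=1+np.argmin([np.hypot(*(c[i]-seed)) if s[i,4]>8 else 1e3 for i in range(1,n)]);return c[k],s[k]
E
python3 - <<'E'
from vis import *
S=cv2.imread("pics/side0.png");T=cv2.imread("pics/top0.png")
a=cv2.resize(S[195:275,190:320],None,fx=6,fy=6,interpolation=cv2.INTER_CUBIC)
b=cv2.resize(T[122:238,155:275],None,fx=5,fy=5,interpolation=cv2.INTER_CUBIC)
cv2.imwrite("pics/cs.png",a);cv2.imwrite("pics/ct.png",b)
def px(I,pts):
    h=cv2.cvtColor(I,cv2.COLOR_BGR2HSV)
    for p in pts: print(p,h[p[1],p[0]])
px(S,[(285,208),(289,229),(252,210),(217,212),(221,233)]);px(T,[(216,206),(186,210),(211,176),(207,145),(177,153),(225,180)])
pt=[(349,215),(343,193),(338,172),(332,150)];ps=[(294,156),(275,157),(256,159),(238,161)]
gs,gt=(cv2.cvtColor(I,cv2.COLOR_BGR2GRAY) for I in(S,T))
for u,v in zip(ps,pt):
    c1,s1=blob(gs<75,u,9);c2,s2=blob(gt<75,v,12)
    print(c1,s1[2:],c2,s2[2:],*[np.round(x,4) for x in tri(c1,c2)],plane("top",c2,.01).round(4),plane("side",c1,.01).round(4))
E
```

```text
(285, 208) [ 97  31 138]
(289, 229) [103 136 131]
(252, 210) [122 164  28]
(217, 212) [109 196 122]
(221, 233) [ 67 195  85]
(216, 206) [120   7 177]
(186, 210) [104 128 178]
(211, 176) [113  92  47]
(207, 145) [110 196 152]
(177, 153) [ 65 179 107]
(225, 180) [ 60   3 153]
[293.08974359 155.1025641 ] [15  7 78] [348.74008811 214.88105727] [ 18  17 227] [ 0.4601 -0.222   0.0113] 0.0006 [ 0.4597 -0.2223  0.01  ] [ 0.4604 -0.2244  0.01  ]
[274.6875 157.025 ] [14  8 80] [343.13963964 193.08558559] [ 17  17 222] [ 0.518  -0.2062  0.0111] 0.0005 [ 0.5178 -0.2064  0.01  ] [ 0.5184 -0.2082  0.01  ]
[256.13580247 158.90123457] [15  8 81] [337.46118721 171.49315068] [ 18  16 219] [ 0.5757 -0.1901  0.0114] 0.0004 [ 0.5756 -0.1903  0.01  ] [ 0.5761 -0.1925  0.01  ]
[237.16049383 160.87654321] [15  7 81] [332.02314815 149.93055556] [ 17  17 216] [ 0.6339 -0.1746  0.011 ] 0.0005 [ 0.6337 -0.1747  0.01  ] [ 0.6344 -0.1764  0.01  ]
```

View pics/cs.png

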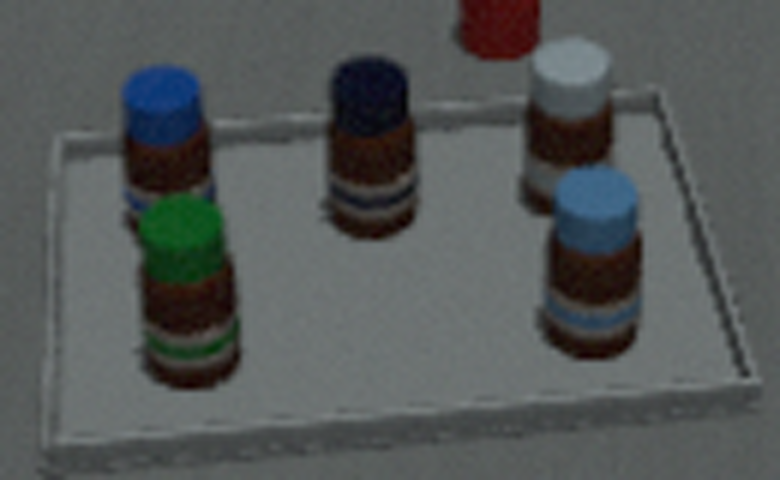

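View pics/ct.png

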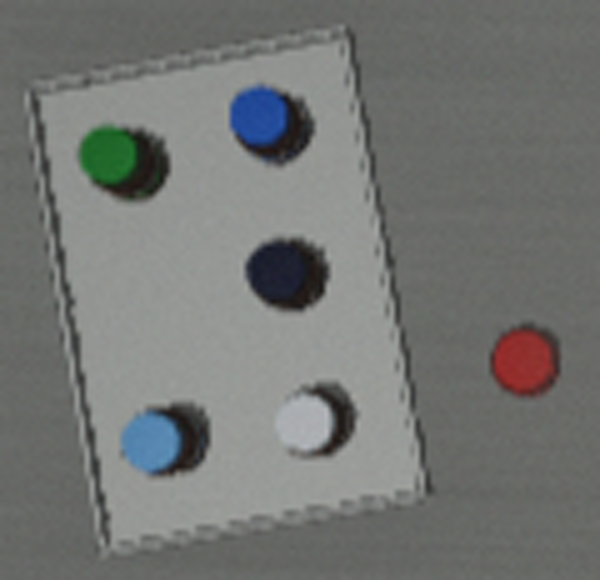

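The close crops confirm the shades. In the side crop, mid-blue is at (162,105), navy (370,95), pale (570,78), sky (596,208) and green (182,238); red stands outside the tray. The top crop gives the same arrangement. Pads measure z≈0.011 with 60 mm spacing, as specified. Next I'll measure the caps.

```bash
python3 - <<'E'
from vis import *
S=cv2.imread("pics/side0.png");T=cv2.imread("pics/top0.png")
def mk(I,k):
    h=cv2.cvtColor(I,cv2.COLOR_BGR2HSV).astype(int);H,s,v=h[...,0],h[...,1],h[...,2]
    return {"sky":(abs(H-104)<8)&(s>90)&(v>85),"mid":(abs(H-111)<9)&(s>150)&(v>60),"green":(abs(H-66)<15)&(s>130)&(v>40),
     "pale":((v>168) if k=="t" else (v>112)&(s>17)&(s<60)&(abs(H-97)<14)),"navy":(H>100)&(H<135)&(s>60)&(v<65)}[nm]
sd={"pale":((285,209),(216,206)),"sky":((289,230),(186,210)),"mid":((217,213),(207,145)),"navy":((252,211),(211,176)),"green":((221,234),(177,153))}
for nm,(a,b) in sd.items():
    c1,s1=blob(mk(S,"s"),a,10);c2,s2=blob(mk(T,"t"),b,9)
    p,e=tri(c1,c2);print(nm,c1.round(1),s1[2:],c2.round(1),s2[2:],p.round(4),round(e,4),"top@.063",plane("top",c2,.063).round(4),plane("side",c1,.063).round(4))
E
```

```text
pale [284.9 204.8] [13  8 79] [215.2 206.1] [11 11 86] [0.4743 0.1291 0.0726] 0.0005 top@.063 [0.4741 0.1304 0.063 ] [0.4749 0.1161 0.063 ]
sky [288.9 227.4] [ 14  12 109] [185.  209.9] [ 11  13 107] [0.4626 0.2073 0.0694] 0.0004 top@.063 [0.4623 0.2086 0.063 ] [0.4628 0.1997 0.063 ]
mid [216.7 212. ] [ 12  13 129] [206.5 145. ] [ 12  11 105] [0.6328 0.1579 0.0646] 0.0008 top@.063 [0.6326 0.1581 0.063 ] [0.6337 0.1559 0.063 ]
navy [251.  210.3] [ 13  13 122] [210.  175.8] [11 11 98] [0.5528 0.1461 0.0649] 0.0011 top@.063 [0.5523 0.1464 0.063 ] [0.5537 0.1437 0.063 ]
green [219.9 234.3] [ 14  15 165] [176.6 152.7] [12 11 99] [0.611  0.2356 0.0642] 0.001 top@.063 [0.6107 0.2358 0.063 ] [0.6119 0.2342 0.063 ]
```

Cap heights match the description: the silhouette centres sit at about 0.064 m and the pale cap's top face at 0.0726 m. I'll grip the bottle bodies with the fingers closing across the rack row at a fixed yaw, keeping the fingertips above the tray walls and rack lips.

```bash
cat > go.py <<'E'
import sys;from station import arm;import numpy as np
from scipy.spatial.transform import Rotation as R
P=dict(pale=(.4743,.1293),sky=(.4626,.2076),mid=(.6328,.1579),navy=(.5526,.1462),pad1=(.4601,-.2221),pad2=(.518,-.2062),pad3=(.5757,-.1902),pad4=(.6338,-.1747))
s=arm.get_state();M=R.from_euler("xyz",s['ee_rot']).as_matrix()
for a in sys.argv[1:]:
    n,z=a.split('@');d=M.T@(np.r_[P[n],float(z)]-s['eef_pos'])
    print(a,"d",d.round(4),"turn",round(s['ee_rot'][2]-.266,3))
E
python3 go.py pale@.12 pale@.019
```

```text
pale@.12 d [0.3952 0.382  0.0712] turn -0.637
pale@.019 d [0.3952 0.3819 0.1722] turn -0.637
```

The manual's scale: shifts go in shares of 0.75 m and turns go in shares of 4 rad. Converting my numbers, 0.3952 m / 0.75 = 0.5269, 0.395 m / 0.75 = 0.5267, -0.55 rad / 4 = -0.1375.

Request:
send_path(motion=[{"finger_gap":0.06, "dx":0.0267, "dy":0.0267, "twist":-0.0125}, {"finger_gap":0.06, "dx":0.06, "dy":0.0573, "twist":-0.025}, {"finger_gap":0.06, "dx":0.0933, "dy":0.0907, "twist":-0.0375}, {"finger_gap":0.06, "dx":0.1267, "dy":0.1227, "twist":-0.05}, {"finger_gap":0.06, "dx":0.16, "dy":0.1547, "twist":-0.0625}, {"finger_gap":0.06, "dx":0.1933, "dy":0.1867, "twist":-0.075}, {"finger_gap":0.06, "dx":0.2267, "dy":0.2187, "twist":-0.0875}, {"finger_gap":0.06, "dx":0.26, "dy":0.2507, "twist":-0.1}, {"finger_gap":0.06, "dx":0.2933, "dy":0.284, "twist":-0.1125}, {"finger_gap":0.06, "dx":0.3267, "dy":0.316, "twist":-0.125}, {"finger_gap":0.06, "dx":0.36, "dy":0.348, "twist":-0.1375}, {"finger_gap":0.06, "dx":0.3933, "dy":0.38, "twist":-0.15}, {"finger_gap":0.06, "dx":0.4267, "dy":0.412, "twist":-0.1593}, {"finger_gap":0.06, "dx":0.46, "dy":0.444, "dz":0.0267, "twist":-0.1593}, {"finger_gap":0.06, "dx":0.4933, "dy":0.4773, "dz":0.06, "twist":-0.1593}, {"finger_gap":0.06, "dx":0.5133, "dy":0.496, "dz":0.0947, "twist":-0.1593}, {"finger_gap":0.06, "dx":0.5267, "dy":0.5093, "dz":0.0947, "twist":-0.1593}, {"finger_gap":0.06, "dx":0.5269, "dy":0.5093, "dz":0.0947, "twist":-0.1593}, {"finger_gap":0.06, "dx":0.5269, "dy":0.5093, "dz":0.0947, "twist":-0.1593}], force=15)

```text
t: 1.68
eef_pos: [0.4746, 0.1291, 0.1202]
ee_rot: [3.141, 0.001, 0.264]
force: [-0.7, 0.4, 1.0]
width: 0.0599
gripper_force: 0.0
```

```bash
python3 go.py pale@.019
python3 -c "
from vis import *
cv2.imwrite('pics/side1.png',cv2.resize(arm.grab_frame('side')[150:290,150:350,::-1],None,fx=4,fy=4))"
```

```text
pale@.019 d [-0.0002 -0.0003  0.1012] turn -0.002
```

View pics/side1.png

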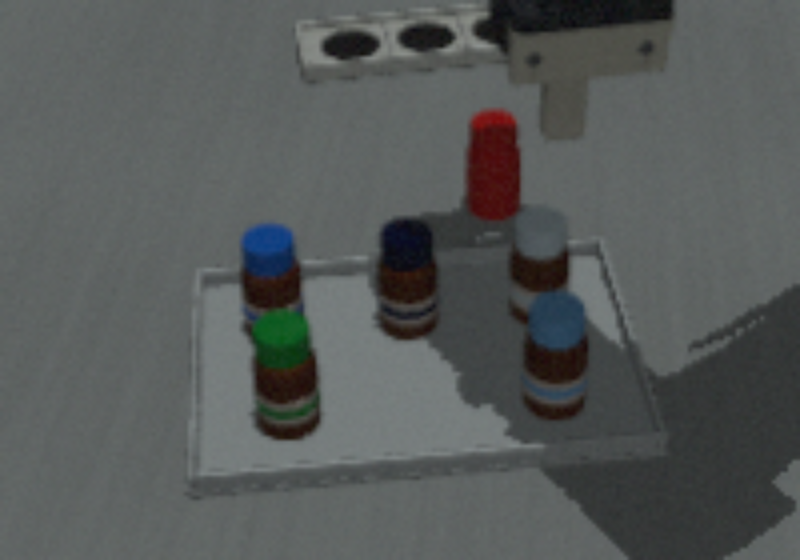

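The gripper hangs above the pale cap: near fingertip at (563,135), cap at (540,232). The offset matches the finger geometry, so I'll descend and grip.

In the tool's units: 0.101 m / 0.75 = 0.1347, 0.09 m / 0.75 = 0.12.

Request:
send_path(motion=[{"finger_gap":0.06, "dz":0.0267}, {"finger_gap":0.06, "dz":0.06}, {"finger_gap":0.06, "dz":0.0933}, {"finger_gap":0.06, "dz":0.12}, {"finger_gap":0.06, "dz":0.1347}, {"finger_gap":0.06, "dz":0.1347}, {"finger_gap":0.03, "dz":0.1347}, {"finger_gap":0.03, "dz":0.1347}, {"finger_gap":0.03, "dz":0.1347}, {"finger_gap":0.03, "dz":0.1347}, {"finger_gap":0.03, "dz":0.1347}, {"finger_gap":0.03, "dz":0.1347}], force=15)

```text
t: 2.73
eef_pos: [0.4748, 0.1301, 0.02]
ee_rot: [-3.141, -0.001, 0.266]
force: [-0.5, -0.7, 0.7]
width: 0.0312
gripper_force: 0.2
```

The opening is 31 mm on a 36 mm body with no grip force, so I'll look before moving.

```bash
python3 -c "
from vis import *
s=cv2.resize(arm.grab_frame('side')[180:270,200:320,::-1],None,fx=5,fy=5);t=cv2.resize(arm.grab_frame('top')[120:240,150:270,::-1],None,fx=3.75,fy=3.75)
cv2.imwrite('pics/s2.png',s)
print(arm.get_state()['width'],arm.get_state()['gripper_force'])"
```

```text
0.030401841836412036 15.003110468387604
```

View pics/s2.png

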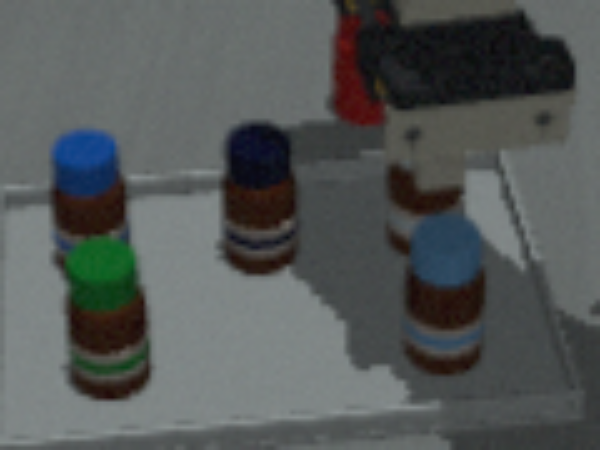

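```bash
python3 -c "
from vis import *
for uv,y in [((150+563/4,150+135/4),.129+.045),((150+563/4,150+135/4),.129+.06),((200+438/5,180+187/5),.130+.018),((200+438/5,180+187/5),.130+.035)]:
    o,d=ray('side',uv);print((o+d*(y-o[1])/d[1]).round(4))
print(arm.get_state())"
```

```text
[0.4624 0.174  0.162 ]
[0.4623 0.189  0.1718]
[0.4671 0.148  0.0501]
[0.4669 0.165  0.0635]
{'t': 2.8333, 'q': array([ 6.67597309e-01,  2.48099120e-01, -6.03750173e-01,  1.49946078e-04,
       -7.17702958e-01,  1.16932966e+00]), 'qd': array([-0.00152103, -0.00115576,  0.00169546,  0.00104602, -0.00131477,
       -0.00180448]), 'joint_efforts': array([-4.83697839e-01, -3.93178046e+01,  1.95885891e+01,  4.67853516e+00,
        1.48019004e-01,  1.14799790e-03]), 'eef_pos': array([0.4749775 , 0.13016272, 0.01999902]), 'ee_rot': array([-3.14119741e+00, -1.18374257e-03,  2.66243309e-01]), 'force': array([-1.13066796,  1.25395075,  3.93200663]), 'moment': array([ 0.2369422 ,  0.32295466, -0.03683733]), 'gripper_force': 15.003110468387604, 'width': 0.030401841836412036}
```

```bash
python3 -c "
from vis import *
I=cv2.convertScaleAbs(arm.grab_frame('side')[195:245,260:320,::-1],alpha=1.8)
J=cv2.convertScaleAbs(arm.grab_frame('top')[160:260,160:280,::-1],alpha=1.5)
cv2.imwrite('pics/z3.png',np.hstack([cv2.resize(I,(480,400),interpolation=cv2.INTER_NEAREST)]))
cv2.imwrite('pics/z3t.png',cv2.resize(J,(480,400),interpolation=cv2.INTER_NEAREST))"
```

```text
(no output)
```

View pics/z3.png

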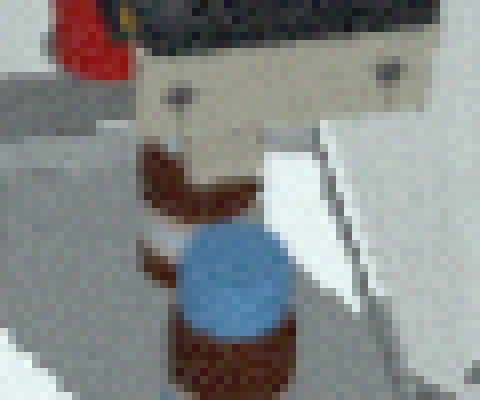

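The fingers actually end at cap level, about 37 mm higher relative to the bottle than the reported TCP suggests. They're holding the full 31 mm cap. That's a sound grip and needs no change: the bottle stands 6 mm higher on the rack, so the place height is the reported grasp z plus 6 mm, and I'll check it by contact force. Lifting and checking.

In the tool's units: -0.1 m / 0.75 = -0.1333, -0.095 m / 0.75 = -0.1267.

Request:
send_path(motion=[{"finger_gap":0.03, "dz":-0.0133}, {"finger_gap":0.03, "dz":-0.0333}, {"finger_gap":0.03, "dz":-0.0667}, {"finger_gap":0.03, "dz":-0.1}, {"finger_gap":0.03, "dz":-0.1267}, {"finger_gap":0.03, "dz":-0.1333}, {"finger_gap":0.03, "dz":-0.1333}, {"finger_gap":0.03, "dz":-0.1333}], force=20)

```text
t: 3.6
eef_pos: [0.474, 0.1296, 0.1188]
ee_rot: [-3.141, 0.001, 0.266]
force: [-0.4, -0.0, -1.0]
width: 0.0302
gripper_force: 20.0
```

```bash
python3 go.py pad1@.12 pad1@.03 
python3 -c "
from vis import *
cv2.imwrite('pics/s4.png',cv2.resize(arm.grab_frame('side')[130:270,200:340,::-1],None,fx=4,fy=4))"
```

```text
pad1@.12 d [-0.1058  0.3357 -0.0012] turn -0.0
pad1@.03 d [-0.1057  0.3357  0.0888] turn -0.0
```

View pics/s4.png

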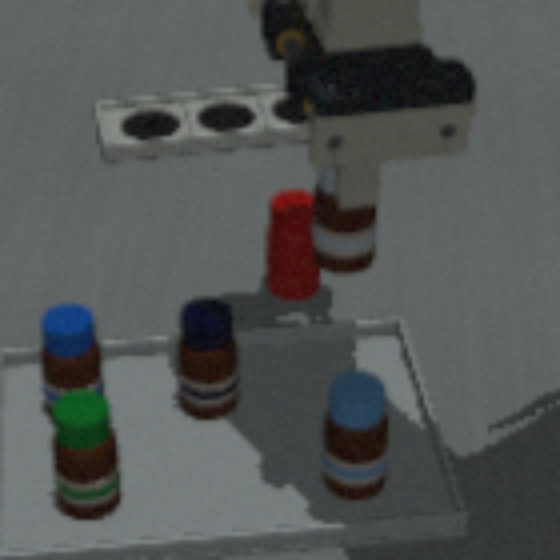

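The pale bottle hangs upright in the fingers at (345,225), clear of the tray and the red bottle. Carrying it to pad 1.

In the tool's units: 0.3357 m / 0.75 = 0.4476, 0.33 m / 0.75 = 0.44.

Request:
send_path(motion=[{"finger_gap":0.03, "dx":-0.0067, "dy":0.02}, {"finger_gap":0.03, "dx":-0.0187, "dy":0.06}, {"finger_gap":0.03, "dx":-0.032, "dy":0.1}, {"finger_gap":0.03, "dx":-0.044, "dy":0.14}, {"finger_gap":0.03, "dx":-0.0573, "dy":0.18}, {"finger_gap":0.03, "dx":-0.0693, "dy":0.22}, {"finger_gap":0.03, "dx":-0.0827, "dy":0.26}, {"finger_gap":0.03, "dx":-0.0947, "dy":0.3}, {"finger_gap":0.03, "dx":-0.1067, "dy":0.34}, {"finger_gap":0.03, "dx":-0.12, "dy":0.38}, {"finger_gap":0.03, "dx":-0.1333, "dy":0.42}, {"finger_gap":0.03, "dx":-0.14, "dy":0.44}, {"finger_gap":0.03, "dx":-0.1411, "dy":0.4476}, {"finger_gap":0.03, "dx":-0.1411, "dy":0.4476, "dz":0.04}, {"finger_gap":0.03, "dx":-0.1411, "dy":0.4476, "dz":0.0733}, {"finger_gap":0.03, "dx":-0.1411, "dy":0.4476, "dz":0.1}, {"finger_gap":0.03, "dx":-0.1411, "dy":0.4476, "dz":0.1133}, {"finger_gap":0.03, "dx":-0.1411, "dy":0.4476, "dz":0.1173}, {"finger_gap":0.03, "dx":-0.1411, "dy":0.4476, "dz":0.1173}, {"finger_gap":0.03, "dx":-0.1411, "dy":0.4476, "dz":0.1173}])

```text
t: 5.32
eef_pos: [0.4614, -0.2217, 0.032]
ee_rot: [3.141, -0.0, 0.267]
force: [0.2, -0.1, -0.1]
width: 0.0303
gripper_force: 20.0
```

```bash
python3 go.py pad1@.026
python3 -c "
from vis import *
cv2.imwrite('pics/s5.png',cv2.resize(arm.grab_frame('side')[100:200,220:340,::-1],None,fx=5,fy=5))"
```

```text
pad1@.026 d [-0.0014  0.      0.006 ] turn 0.001
```

View pics/s5.png

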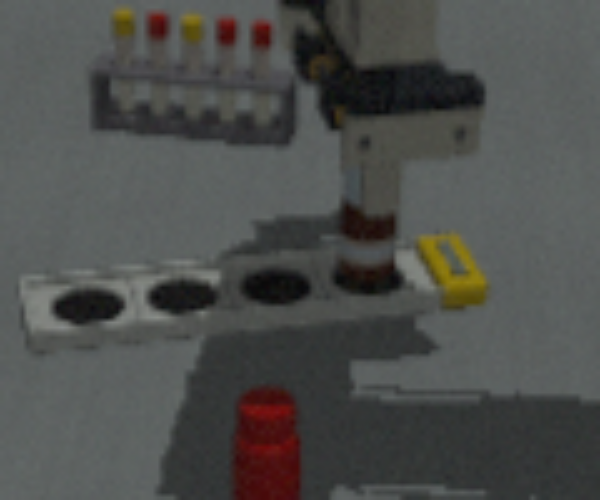

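The pale bottle is above pad 1: base spans x 336–396 and the pad 330–403, so it's centred. Lowering the last 6 mm.

In the tool's units: 0.006 m / 0.75 = 0.008, 0.005 m / 0.75 = 0.0067.

Request:
send_path(motion=[{"finger_gap":0.03, "dx":-0.0016, "dz":0.004}, {"finger_gap":0.03, "dx":-0.0016, "dz":0.0067}, {"finger_gap":0.03, "dx":-0.0016, "dz":0.008}, {"finger_gap":0.03, "dx":-0.0016, "dz":0.008}, {"finger_gap":0.03, "dx":-0.0016, "dz":0.008}])

```text
t: 5.78
eef_pos: [0.4599, -0.2222, 0.026]
ee_rot: [3.141, -0.001, 0.266]
force: [-0.6, 0.2, 3.5]
width: 0.0304
gripper_force: 20.0
```

Contact at +3.5 N. Releasing and retreating upward.

Request:
send_path(motion=[{"finger_gap":0.034}, {"finger_gap":0.04}, {"finger_gap":0.06}, {"finger_gap":0.06}, {"finger_gap":0.06}, {"finger_gap":0.06, "dz":-0.04}, {"finger_gap":0.06, "dz":-0.08}, {"finger_gap":0.06, "dz":-0.1267}, {"finger_gap":0.06, "dz":-0.1267}])

```text
t: 6.53
eef_pos: [0.4635, -0.2233, 0.1269]
ee_rot: [3.137, -0.008, 0.268]
force: [0.9, -0.5, 1.2]
width: 0.06
gripper_force: 0.0
```

```bash
python3 go.py sky@.12
python3 - <<'E'
from vis import *
S,T=arm.grab_frame("side")[:,:,::-1],arm.grab_frame("top")[:,:,::-1]
cv2.imwrite("pics/s6.png",cv2.resize(S[100:200,220:340],None,fx=5,fy=5))
E
```

```text
sky@.12 d [ 0.113  -0.4158  0.0057] turn 0.002
```

View pics/s6.png

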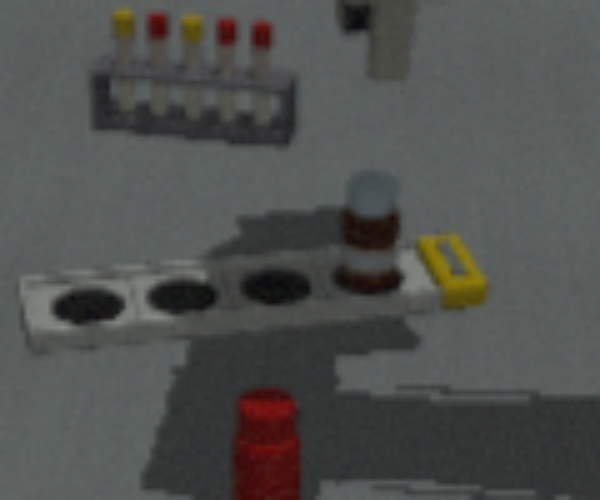

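The pale bottle stands upright and centred on pad 1 at (368,235). Next, sky.

In the tool's units: -0.414 m / 0.75 = -0.552, -0.263 m / 0.75 = -0.3507.

Request:
send_path(motion=[{"finger_gap":0.06, "dx":0.0067, "dy":-0.024}, {"finger_gap":0.06, "dx":0.02, "dy":-0.0707}, {"finger_gap":0.06, "dx":0.0333, "dy":-0.1173}, {"finger_gap":0.06, "dx":0.0453, "dy":-0.164}, {"finger_gap":0.06, "dx":0.0587, "dy":-0.2107}, {"finger_gap":0.06, "dx":0.072, "dy":-0.2573}, {"finger_gap":0.06, "dx":0.0853, "dy":-0.304}, {"finger_gap":0.06, "dx":0.0987, "dy":-0.3507}, {"finger_gap":0.06, "dx":0.1107, "dy":-0.3973}, {"finger_gap":0.06, "dx":0.124, "dy":-0.444}, {"finger_gap":0.06, "dx":0.1373, "dy":-0.4907}, {"finger_gap":0.06, "dx":0.148, "dy":-0.5307}, {"finger_gap":0.06, "dx":0.1533, "dy":-0.5467}, {"finger_gap":0.06, "dx":0.1544, "dy":-0.552}, {"finger_gap":0.06, "dx":0.1544, "dy":-0.552}, {"finger_gap":0.06, "dx":0.1544, "dy":-0.552}, {"finger_gap":0.06, "dx":0.1544, "dy":-0.552}])

```text
t: 8.05
eef_pos: [0.4621, 0.2064, 0.1201]
ee_rot: [3.141, 0.001, 0.265]
force: [0.4, -0.2, -0.7]
width: 0.0602
gripper_force: 0.0
```

```bash
python3 go.py sky@.02
```

```text
sky@.02 d [ 0.0009 -0.0011  0.1001] turn -0.001
```

In the tool's units: 0.1 m / 0.75 = 0.1333, 0.09 m / 0.75 = 0.12.

Request:
send_path(motion=[{"finger_gap":0.06, "dx":0.0011, "dy":-0.0013, "dz":0.0267}, {"finger_gap":0.06, "dx":0.0011, "dy":-0.0013, "dz":0.06}, {"finger_gap":0.06, "dx":0.0011, "dy":-0.0013, "dz":0.0933}, {"finger_gap":0.06, "dx":0.0011, "dy":-0.0013, "dz":0.12}, {"finger_gap":0.06, "dx":0.0011, "dy":-0.0013, "dz":0.1333}, {"finger_gap":0.06, "dx":0.0011, "dy":-0.0013, "dz":0.1333}, {"finger_gap":0.03, "dx":0.0011, "dy":-0.0013, "dz":0.1333}, {"finger_gap":0.03, "dx":0.0011, "dy":-0.0013, "dz":0.1333}, {"finger_gap":0.03, "dx":0.0011, "dy":-0.0013, "dz":0.1333}, {"finger_gap":0.03, "dx":0.0011, "dy":-0.0013, "dz":0.1333}, {"finger_gap":0.03, "dx":0.0011, "dy":-0.0013, "dz":0.1333}, {"finger_gap":0.03, "dx":0.0011, "dy":-0.0013, "dz":0.1333}, {"finger_gap":0.03, "dx":0.0011, "dy":-0.0013, "dz":0.1333}, {"finger_gap":0.03, "dx":0.0011, "dy":-0.0013, "dz":0.1333}])

```text
t: 9.22
eef_pos: [0.4633, 0.2093, 0.021]
ee_rot: [-3.141, -0.001, 0.267]
force: [-1.0, 0.2, 4.8]
width: 0.0301
gripper_force: 20.0
```

```bash
python3 go.py sky@.02
```

```text
sky@.02 d [-0.0011  0.0014  0.0009] turn 0.001
```

In the tool's units: -0.1 m / 0.75 = -0.1333, -0.095 m / 0.75 = -0.1267.

Request:
send_path(motion=[{"finger_gap":0.03, "dz":-0.0133}, {"finger_gap":0.03, "dz":-0.0333}, {"finger_gap":0.03, "dz":-0.0667}, {"finger_gap":0.03, "dz":-0.1}, {"finger_gap":0.03, "dz":-0.1267}, {"finger_gap":0.03, "dz":-0.1333}, {"finger_gap":0.03, "dz":-0.1333}, {"finger_gap":0.03, "dz":-0.1333}, {"finger_gap":0.03, "dz":-0.1333}])

```text
t: 9.97
eef_pos: [0.4621, 0.2083, 0.1194]
ee_rot: [3.141, 0.002, 0.266]
force: [-0.5, -0.4, -0.9]
width: 0.0303
gripper_force: 20.0
```

```bash
python3 go.py pad2@.12
```

```text
pad2@.12 d [-5.500e-02  4.146e-01 -3.000e-04] turn -0.0
```

In the tool's units: 0.4146 m / 0.75 = 0.5528, -0.055 m / 0.75 = -0.0733.

Request:
send_path(motion=[{"finger_gap":0.03, "dx":-0.0027, "dy":0.02}, {"finger_gap":0.03, "dx":-0.008, "dy":0.0667}, {"finger_gap":0.03, "dx":-0.0147, "dy":0.1133}, {"finger_gap":0.03, "dx":-0.0213, "dy":0.16}, {"finger_gap":0.03, "dx":-0.0267, "dy":0.2067}, {"finger_gap":0.03, "dx":-0.0333, "dy":0.2533}, {"finger_gap":0.03, "dx":-0.04, "dy":0.3}, {"finger_gap":0.03, "dx":-0.0453, "dy":0.3467}, {"finger_gap":0.03, "dx":-0.052, "dy":0.3933}, {"finger_gap":0.03, "dx":-0.0587, "dy":0.44}, {"finger_gap":0.03, "dx":-0.0653, "dy":0.4867}, {"finger_gap":0.03, "dx":-0.0707, "dy":0.5307}, {"finger_gap":0.03, "dx":-0.0733, "dy":0.5467}, {"finger_gap":0.03, "dx":-0.0733, "dy":0.5528}, {"finger_gap":0.03, "dx":-0.0733, "dy":0.5528}, {"finger_gap":0.03, "dx":-0.0733, "dy":0.5528, "dz":0.04}, {"finger_gap":0.03, "dx":-0.0733, "dy":0.5528, "dz":0.0733}, {"finger_gap":0.03, "dx":-0.0733, "dy":0.5528, "dz":0.1}, {"finger_gap":0.03, "dx":-0.0733, "dy":0.5528, "dz":0.1133}, {"finger_gap":0.03, "dx":-0.0733, "dy":0.5528, "dz":0.1133}])

```text
t: 11.63
eef_pos: [0.517, -0.2043, 0.0331]
ee_rot: [-3.14, 0.004, 0.267]
force: [0.3, 1.0, 0.3]
width: 0.0305
gripper_force: 20.0
```

Request:
send_path(motion=[{"finger_gap":0.03}, {"finger_gap":0.03}])

```text
t: 11.8
eef_pos: [0.52, -0.2052, 0.0367]
ee_rot: [3.141, -0.002, 0.267]
force: [-0.2, 0.8, 0.5]
width: 0.0302
gripper_force: 20.0
```

```bash
python3 go.py pad2@.0265
```

```text
pad2@.0265 d [-0.0022  0.0004  0.0102] turn 0.001
```

In the tool's units: 0.006 m / 0.75 = 0.008, 0.004 m / 0.75 = 0.0053.

Request:
send_path(motion=[{"finger_gap":0.03, "dz":0.0053}, {"finger_gap":0.03, "dz":0.008}, {"finger_gap":0.03, "dz":0.008}, {"finger_gap":0.03, "dz":0.008}])

```text
t: 12.13
eef_pos: [0.519, -0.2056, 0.0298]
ee_rot: [3.141, -0.0, 0.266]
force: [-1.3, -0.6, 0.7]
width: 0.0303
gripper_force: 20.0
```

```bash
python3 go.py pad2@.0265
```

```text
pad2@.0265 d [-0.0011  0.0003  0.0032] turn 0.0
```

In the tool's units: 0.003 m / 0.75 = 0.004, 0.002 m / 0.75 = 0.0027.

Request:
send_path(motion=[{"finger_gap":0.03, "dx":-0.0013, "dz":0.0027}, {"finger_gap":0.03, "dx":-0.0013, "dz":0.004}, {"finger_gap":0.03, "dx":-0.0013, "dz":0.004}, {"finger_gap":0.03, "dx":-0.0013, "dz":0.004}])

```text
t: 12.47
eef_pos: [0.5182, -0.2059, 0.027]
ee_rot: [3.141, -0.001, 0.266]
force: [-1.7, 1.1, 4.9]
width: 0.0304
gripper_force: 20.0
```

Contact at 4.9 N. Releasing and rising, with the short wait that also settles the arm.

In the tool's units: -0.093 m / 0.75 = -0.124, -0.06 m / 0.75 = -0.08.

Request:
send_path(motion=[{"finger_gap":0.034}, {"finger_gap":0.04}, {"finger_gap":0.06}, {"finger_gap":0.06}, {"finger_gap":0.06}, {"finger_gap":0.06, "dz":-0.04}, {"finger_gap":0.06, "dz":-0.08}, {"finger_gap":0.06, "dz":-0.124}, {"finger_gap":0.06, "dz":-0.124}, {"finger_gap":0.06, "dz":-0.124}, {"finger_gap":0.06, "dz":-0.124}])

```text
t: 13.38
eef_pos: [0.5177, -0.2057, 0.1193]
ee_rot: [-3.141, -0.0, 0.266]
force: [-0.5, -0.4, -0.4]
width: 0.0598
gripper_force: 0.0
```

```bash
python3 go.py mid@.12
```

```text
mid@.12 d [ 0.2066 -0.3206 -0.0005] turn -0.0
```

In the tool's units: -0.3206 m / 0.75 = -0.4275, -0.313 m / 0.75 = -0.4173.

Request:
send_path(motion=[{"finger_gap":0.06, "dx":0.0133, "dy":-0.0213}, {"finger_gap":0.06, "dx":0.04, "dy":-0.0627}, {"finger_gap":0.06, "dx":0.0667, "dy":-0.104}, {"finger_gap":0.06, "dx":0.0933, "dy":-0.1453}, {"finger_gap":0.06, "dx":0.12, "dy":-0.1867}, {"finger_gap":0.06, "dx":0.1467, "dy":-0.228}, {"finger_gap":0.06, "dx":0.1733, "dy":-0.2693}, {"finger_gap":0.06, "dx":0.2, "dy":-0.3107}, {"finger_gap":0.06, "dx":0.2267, "dy":-0.352}, {"finger_gap":0.06, "dx":0.2533, "dy":-0.3933}, {"finger_gap":0.06, "dx":0.2693, "dy":-0.4173}, {"finger_gap":0.06, "dx":0.2755, "dy":-0.4275}, {"finger_gap":0.06, "dx":0.2755, "dy":-0.4275}, {"finger_gap":0.06, "dx":0.2755, "dy":-0.4275}, {"finger_gap":0.06, "dx":0.2755, "dy":-0.4275}, {"finger_gap":0.06, "dx":0.2755, "dy":-0.4275}])

```text
t: 14.72
eef_pos: [0.6325, 0.1566, 0.1192]
ee_rot: [3.142, 0.001, 0.265]
force: [-0.1, -0.6, 0.5]
width: 0.06
gripper_force: 0.0
```

```bash
python3 go.py mid@.02
```

```text
mid@.02 d [ 0.0007 -0.0012  0.0992] turn -0.001
```

In the tool's units: 0.099 m / 0.75 = 0.132, 0.09 m / 0.75 = 0.12.

Request:
send_path(motion=[{"finger_gap":0.06, "dx":0.0007, "dy":-0.0013, "dz":0.0267}, {"finger_gap":0.06, "dx":0.0007, "dy":-0.0013, "dz":0.06}, {"finger_gap":0.06, "dx":0.0007, "dy":-0.0013, "dz":0.0933}, {"finger_gap":0.06, "dx":0.0007, "dy":-0.0013, "dz":0.12}, {"finger_gap":0.06, "dx":0.0007, "dy":-0.0013, "dz":0.132}, {"finger_gap":0.06, "dx":0.0007, "dy":-0.0013, "dz":0.132}, {"finger_gap":0.03, "dx":0.0007, "dy":-0.0013, "dz":0.132}, {"finger_gap":0.03, "dx":0.0007, "dy":-0.0013, "dz":0.132}, {"finger_gap":0.03, "dx":0.0007, "dy":-0.0013, "dz":0.132}, {"finger_gap":0.03, "dx":0.0007, "dy":-0.0013, "dz":0.132}, {"finger_gap":0.03, "dx":0.0007, "dy":-0.0013, "dz":0.132}, {"finger_gap":0.03, "dx":0.0007, "dy":-0.0013, "dz":0.132}, {"finger_gap":0.03, "dx":0.0007, "dy":-0.0013, "dz":0.132}, {"finger_gap":0.03, "dx":0.0007, "dy":-0.0013, "dz":0.132}])

```text
t: 15.88
eef_pos: [0.6335, 0.1591, 0.0211]
ee_rot: [-3.142, -0.001, 0.266]
force: [-0.8, -0.5, 3.6]
width: 0.0304
gripper_force: 20.0
```

Request:
send_path(motion=[{"finger_gap":0.03, "dz":-0.0133}, {"finger_gap":0.03, "dz":-0.0333}, {"finger_gap":0.03, "dz":-0.0667}, {"finger_gap":0.03, "dz":-0.1}, {"finger_gap":0.03, "dz":-0.1267}, {"finger_gap":0.03, "dz":-0.1333}, {"finger_gap":0.03, "dz":-0.1333}, {"finger_gap":0.03, "dz":-0.1333}, {"finger_gap":0.03, "dz":-0.1333}])

```text
t: 16.63
eef_pos: [0.6322, 0.1586, 0.1192]
ee_rot: [3.141, 0.002, 0.266]
force: [-0.6, -0.1, -1.1]
width: 0.0302
gripper_force: 20.0
```

```bash
python3 go.py pad3@.12
```

```text
pad3@.12 d [-0.1462  0.3217 -0.0005] turn -0.0
```

In the tool's units: 0.3217 m / 0.75 = 0.4289, 0.317 m / 0.75 = 0.4227.

Request:
send_path(motion=[{"finger_gap":0.03, "dx":-0.0093, "dy":0.0213}, {"finger_gap":0.03, "dx":-0.028, "dy":0.0613}, {"finger_gap":0.03, "dx":-0.048, "dy":0.1053}, {"finger_gap":0.03, "dx":-0.0667, "dy":0.1467}, {"finger_gap":0.03, "dx":-0.0867, "dy":0.1907}, {"finger_gap":0.03, "dx":-0.1067, "dy":0.2347}, {"finger_gap":0.03, "dx":-0.1267, "dy":0.2787}, {"finger_gap":0.03, "dx":-0.1467, "dy":0.3227}, {"finger_gap":0.03, "dx":-0.1653, "dy":0.364}, {"finger_gap":0.03, "dx":-0.184, "dy":0.4053}, {"finger_gap":0.03, "dx":-0.192, "dy":0.4227}, {"finger_gap":0.03, "dx":-0.1947, "dy":0.4289}, {"finger_gap":0.03, "dx":-0.1947, "dy":0.4289, "dz":0.0133}, {"finger_gap":0.03, "dx":-0.1947, "dy":0.4289, "dz":0.0467}, {"finger_gap":0.03, "dx":-0.1947, "dy":0.4289, "dz":0.08}, {"finger_gap":0.03, "dx":-0.1947, "dy":0.4289, "dz":0.1067}, {"finger_gap":0.03, "dx":-0.1947, "dy":0.4289, "dz":0.116}, {"finger_gap":0.03, "dx":-0.1947, "dy":0.4289, "dz":0.116}, {"finger_gap":0.03, "dx":-0.1947, "dy":0.4289, "dz":0.116}, {"finger_gap":0.03, "dx":-0.1947, "dy":0.4289, "dz":0.116}])

```text
t: 18.3
eef_pos: [0.578, -0.1895, 0.0345]
ee_rot: [3.141, -0.001, 0.267]
force: [0.4, -1.1, -0.1]
width: 0.0305
gripper_force: 20.0
```

Request:
send_path(motion=[{"finger_gap":0.03}, {"finger_gap":0.03}])

```text
t: 18.47
eef_pos: [0.5778, -0.1898, 0.0347]
ee_rot: [3.141, -0.002, 0.267]
force: [0.3, 0.1, -0.8]
width: 0.0304
gripper_force: 20.0
```

```bash
python3 go.py pad3@.0265
```

```text
pad3@.0265 d [-0.0022 -0.0001  0.0082] turn 0.001
```

In the tool's units: 0.005 m / 0.75 = 0.0067, 0.004 m / 0.75 = 0.0053.

Request:
send_path(motion=[{"finger_gap":0.03, "dx":-0.0013, "dz":0.0053}, {"finger_gap":0.03, "dx":-0.002, "dz":0.0067}, {"finger_gap":0.03, "dx":-0.002, "dz":0.0067}, {"finger_gap":0.03, "dx":-0.002, "dz":0.0067}])

```text
t: 18.8
eef_pos: [0.5753, -0.1904, 0.0284]
ee_rot: [-3.142, 0.0, 0.266]
force: [-0.8, 0.3, -1.2]
width: 0.0303
gripper_force: 20.0
```

```bash
python3 go.py pad3@.0265
```

```text
pad3@.0265 d [ 0.0004 -0.0001  0.0019] turn 0.0
```

In the tool's units: 0.002 m / 0.75 = 0.0027, 0.001 m / 0.75 = 0.0013.

Request:
send_path(motion=[{"finger_gap":0.03, "dz":0.0013}, {"finger_gap":0.03, "dz":0.0027}, {"finger_gap":0.03, "dz":0.0027}, {"finger_gap":0.03, "dz":0.0027}])

```text
t: 19.13
eef_pos: [0.5758, -0.1904, 0.027]
ee_rot: [3.141, -0.001, 0.266]
force: [-1.8, 0.7, 5.4]
width: 0.0304
gripper_force: 20.0
```

In the tool's units: -0.093 m / 0.75 = -0.124, -0.06 m / 0.75 = -0.08.

Request:
send_path(motion=[{"finger_gap":0.034}, {"finger_gap":0.04}, {"finger_gap":0.06}, {"finger_gap":0.06}, {"finger_gap":0.06}, {"finger_gap":0.06, "dz":-0.04}, {"finger_gap":0.06, "dz":-0.08}, {"finger_gap":0.06, "dz":-0.124}, {"finger_gap":0.06, "dz":-0.124}, {"finger_gap":0.06, "dz":-0.124}, {"finger_gap":0.06, "dz":-0.124}])

```text
t: 20.05
eef_pos: [0.5753, -0.1901, 0.1193]
ee_rot: [-3.141, -0.0, 0.266]
force: [0.0, 0.3, -0.3]
width: 0.0601
gripper_force: 0.0
```

```bash
python3 go.py navy@.12
python3 -c "
from vis import *
S,T=arm.grab_frame('side')[:,:,::-1],arm.grab_frame('top')[:,:,::-1]
cv2.imwrite('pics/m.png',np.hstack([cv2.resize(S[100:280,190:340],(450,540)),cv2.resize(T[120:270,300:390],(324,540))]))"
```

```text
navy@.12 d [ 0.0665 -0.3304 -0.0006] turn -0.0
```

View pics/m.png

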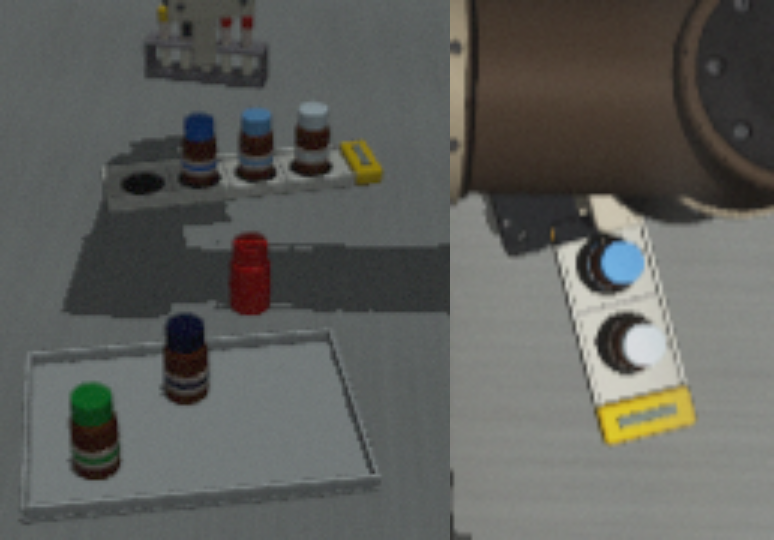

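The side view (left) shows pale (312,140), sky (256,145) and mid (200,150) upright and centred on their pads, with navy at (186,360) and green untouched. The arm hides part of the top view. Last bottle: navy.

In the tool's units: -0.3304 m / 0.75 = -0.4405, -0.32 m / 0.75 = -0.4267.

Request:
send_path(motion=[{"finger_gap":0.06, "dx":0.004, "dy":-0.0213}, {"finger_gap":0.06, "dx":0.0133, "dy":-0.0667}, {"finger_gap":0.06, "dx":0.0227, "dy":-0.1133}, {"finger_gap":0.06, "dx":0.032, "dy":-0.16}, {"finger_gap":0.06, "dx":0.0413, "dy":-0.2067}, {"finger_gap":0.06, "dx":0.0507, "dy":-0.2533}, {"finger_gap":0.06, "dx":0.06, "dy":-0.3}, {"finger_gap":0.06, "dx":0.0693, "dy":-0.3467}, {"finger_gap":0.06, "dx":0.0787, "dy":-0.3933}, {"finger_gap":0.06, "dx":0.0853, "dy":-0.4267}, {"finger_gap":0.06, "dx":0.0887, "dy":-0.4405}, {"finger_gap":0.06, "dx":0.0887, "dy":-0.4405}, {"finger_gap":0.06, "dx":0.0887, "dy":-0.4405}, {"finger_gap":0.06, "dx":0.0887, "dy":-0.4405}, {"finger_gap":0.06, "dx":0.0887, "dy":-0.4405}])

```text
t: 21.4
eef_pos: [0.5526, 0.1448, 0.1191]
ee_rot: [3.141, 0.001, 0.265]
force: [0.1, 0.5, 0.4]
width: 0.0599
gripper_force: 0.0
```

```bash
python3 go.py navy@.02
```

```text
navy@.02 d [ 0.0005 -0.0014  0.0991] turn -0.001
```

In the tool's units: 0.099 m / 0.75 = 0.132, 0.09 m / 0.75 = 0.12.

Request:
send_path(motion=[{"finger_gap":0.06, "dx":0.0004, "dy":-0.0013, "dz":0.0267}, {"finger_gap":0.06, "dx":0.0004, "dy":-0.0013, "dz":0.06}, {"finger_gap":0.06, "dx":0.0004, "dy":-0.0013, "dz":0.0933}, {"finger_gap":0.06, "dx":0.0004, "dy":-0.0013, "dz":0.12}, {"finger_gap":0.06, "dx":0.0004, "dy":-0.0013, "dz":0.132}, {"finger_gap":0.06, "dx":0.0004, "dy":-0.0013, "dz":0.132}, {"finger_gap":0.03, "dx":0.0004, "dy":-0.0013, "dz":0.132}, {"finger_gap":0.03, "dx":0.0004, "dy":-0.0013, "dz":0.132}, {"finger_gap":0.03, "dx":0.0004, "dy":-0.0013, "dz":0.132}, {"finger_gap":0.03, "dx":0.0004, "dy":-0.0013, "dz":0.132}, {"finger_gap":0.03, "dx":0.0004, "dy":-0.0013, "dz":0.132}, {"finger_gap":0.03, "dx":0.0004, "dy":-0.0013, "dz":0.132}, {"finger_gap":0.03, "dx":0.0004, "dy":-0.0013, "dz":0.132}, {"finger_gap":0.03, "dx":0.0004, "dy":-0.0013, "dz":0.132}])

```text
t: 22.57
eef_pos: [0.5531, 0.1473, 0.021]
ee_rot: [-3.141, -0.001, 0.267]
force: [-1.5, 0.3, 4.3]
width: 0.0302
gripper_force: 20.0
```

Request:
send_path(motion=[{"finger_gap":0.03, "dz":-0.0133}, {"finger_gap":0.03, "dz":-0.0333}, {"finger_gap":0.03, "dz":-0.0667}, {"finger_gap":0.03, "dz":-0.1}, {"finger_gap":0.03, "dz":-0.1267}, {"finger_gap":0.03, "dz":-0.1333}, {"finger_gap":0.03, "dz":-0.1333}, {"finger_gap":0.03, "dz":-0.1333}, {"finger_gap":0.03, "dz":-0.1333}])

```text
t: 23.32
eef_pos: [0.5518, 0.1466, 0.1193]
ee_rot: [3.141, 0.002, 0.266]
force: [0.5, -0.4, -0.2]
width: 0.0306
gripper_force: 20.0
```

```bash
python3 go.py pad4@.12
```

```text
pad4@.12 d [-0.0053  0.3315 -0.0006] turn -0.0
```

In the tool's units: 0.3315 m / 0.75 = 0.442, 0.326 m / 0.75 = 0.4347.

Request:
send_path(motion=[{"finger_gap":0.03, "dy":0.0213}, {"finger_gap":0.03, "dx":-0.0013, "dy":0.0667}, {"finger_gap":0.03, "dx":-0.0013, "dy":0.1107}, {"finger_gap":0.03, "dx":-0.0027, "dy":0.1547}, {"finger_gap":0.03, "dx":-0.0027, "dy":0.1987}, {"finger_gap":0.03, "dx":-0.004, "dy":0.2427}, {"finger_gap":0.03, "dx":-0.004, "dy":0.2867}, {"finger_gap":0.03, "dx":-0.0053, "dy":0.3307}, {"finger_gap":0.03, "dx":-0.0067, "dy":0.3747}, {"finger_gap":0.03, "dx":-0.0073, "dy":0.4133}, {"finger_gap":0.03, "dx":-0.0073, "dy":0.4347}, {"finger_gap":0.03, "dx":-0.0073, "dy":0.442}, {"finger_gap":0.03, "dx":-0.0073, "dy":0.442, "dz":0.0133}, {"finger_gap":0.03, "dx":-0.0073, "dy":0.442, "dz":0.0467}, {"finger_gap":0.03, "dx":-0.0073, "dy":0.442, "dz":0.08}, {"finger_gap":0.03, "dx":-0.0073, "dy":0.442, "dz":0.1067}, {"finger_gap":0.03, "dx":-0.0073, "dy":0.442, "dz":0.116}, {"finger_gap":0.03, "dx":-0.0073, "dy":0.442, "dz":0.116}, {"finger_gap":0.03, "dx":-0.0073, "dy":0.442, "dz":0.116}, {"finger_gap":0.03, "dx":-0.0073, "dy":0.442, "dz":0.116}])

```text
t: 24.98
eef_pos: [0.6356, -0.1738, 0.0347]
ee_rot: [3.141, -0.002, 0.267]
force: [-0.4, 0.4, -0.0]
width: 0.0301
gripper_force: 20.0
```

Request:
send_path(motion=[{"finger_gap":0.03, "dz":0.0027}, {"finger_gap":0.03, "dz":0.0053}, {"finger_gap":0.03, "dz":0.0053}, {"finger_gap":0.03, "dz":0.0053}, {"finger_gap":0.03, "dz":0.0053}])

```text
t: 25.4
eef_pos: [0.6348, -0.1743, 0.0297]
ee_rot: [3.141, -0.0, 0.266]
force: [0.2, 0.7, -1.1]
width: 0.0306
gripper_force: 20.0
```

```bash
python3 go.py pad4@.0265
```

```text
pad4@.0265 d [-0.0011  0.0001  0.0032] turn 0.0
```

The manual's scale: shifts go in shares of 0.75 m and turns go in shares of 4 rad. Converting my numbers, 0.003 m / 0.75 = 0.004, 0.002 m / 0.75 = 0.0027.

Request:
send_path(motion=[{"finger_gap":0.03, "dx":-0.0013, "dz":0.0013}, {"finger_gap":0.03, "dx":-0.0013, "dz":0.0027}, {"finger_gap":0.03, "dx":-0.0013, "dz":0.004}, {"finger_gap":0.03, "dx":-0.0013, "dz":0.004}, {"finger_gap":0.03, "dx":-0.0013, "dz":0.004}])

```text
t: 25.82
eef_pos: [0.6338, -0.1746, 0.0271]
ee_rot: [3.141, -0.0, 0.266]
force: [-1.7, 0.8, 4.9]
width: 0.0303
gripper_force: 20.0
```

Contact. Releasing, rising, and moving off towards +y so both views are clear.

In the tool's units: -0.27 m / 0.75 = -0.36, -0.24 m / 0.75 = -0.32.

Request:
send_path(motion=[{"finger_gap":0.034}, {"finger_gap":0.04}, {"finger_gap":0.06}, {"finger_gap":0.06}, {"finger_gap":0.06}, {"finger_gap":0.06, "dz":-0.04}, {"finger_gap":0.06, "dz":-0.08}, {"finger_gap":0.06, "dz":-0.12}, {"finger_gap":0.06, "dz":-0.16}, {"finger_gap":0.06, "dx":-0.0133, "dy":-0.04, "dz":-0.1867}, {"finger_gap":0.06, "dx":-0.0267, "dy":-0.08, "dz":-0.1867}, {"finger_gap":0.06, "dx":-0.04, "dy":-0.12, "dz":-0.1867}, {"finger_gap":0.06, "dx":-0.0533, "dy":-0.16, "dz":-0.1867}, {"finger_gap":0.06, "dx":-0.0667, "dy":-0.2, "dz":-0.1867}, {"finger_gap":0.06, "dx":-0.08, "dy":-0.24, "dz":-0.1867}, {"finger_gap":0.06, "dx":-0.08, "dy":-0.28, "dz":-0.1867}, {"finger_gap":0.06, "dx":-0.08, "dy":-0.32, "dz":-0.1867}, {"finger_gap":0.06, "dx":-0.08, "dy":-0.36, "dz":-0.1867}, {"finger_gap":0.06, "dx":-0.08, "dy":-0.36, "dz":-0.1867}, {"finger_gap":0.06, "dx":-0.08, "dy":-0.36, "dz":-0.1867}])

```text
t: 27.48
eef_pos: [0.5045, 0.0716, 0.1667]
ee_rot: [-3.141, -0.001, 0.269]
force: [0.8, 0.3, 0.0]
width: 0.0603
gripper_force: 0.0
```

```bash
python3 - <<'E'
from vis import *
S,T=arm.grab_frame('side')[:,:,::-1],arm.grab_frame('top')[:,:,::-1]
cv2.imwrite('pics/f.png',np.hstack([cv2.resize(S[90:270,190:340],(450,540)),cv2.resize(T[120:270,300:390],(324,540))]))
h=cv2.cvtColor(T,cv2.COLOR_BGR2HSV).astype(int);H,s,v=h[...,0],h[...,1],h[...,2]
for nm,m,p in [("pale",v>168,(.4601,-.2221)),("sky",(abs(H-104)<8)&(s>90)&(v>85),(.518,-.2062)),("mid",(abs(H-111)<9)&(s>150)&(v>60),(.5757,-.1902)),("navy",(H>100)&(H<135)&(s>60)&(v<75),(.6338,-.1747))]:
    P=arm.camera_params("top");K=np.array([[P['fx'],0,P['cx']],[0,P['fy'],P['cy']],[0,0,1.]]);W=np.linalg.inv(P['T'])
    q=cv2.projectPoints(np.array([[*p,.075]]),W[:3,:3],W[:3,3],K,np.array(P['D']))[0].ravel()
    c,st=blob(m,tuple(q.round().astype(int)),9);print(nm,q.round(1),c.round(1),st[2:],((plane("top",c,.075)[:2]-p)*1000).round(1),"mm")
E
```

```text
pale [353.  215.2] [355.4 215.9] [ 14  19 176] [-1.8 -6.1] mm
sky [347.1 192.2] [347.2 192.4] [ 12  12 114] [-0.6 -0.5] mm
mid [341.1 169.4] [341.5 169.9] [ 12  12 110] [-1.1 -1. ] mm
navy [335.3 146.7] [335.8 147.1] [ 11  11 100] [-1.1 -1.2] mm
```

View pics/f.png

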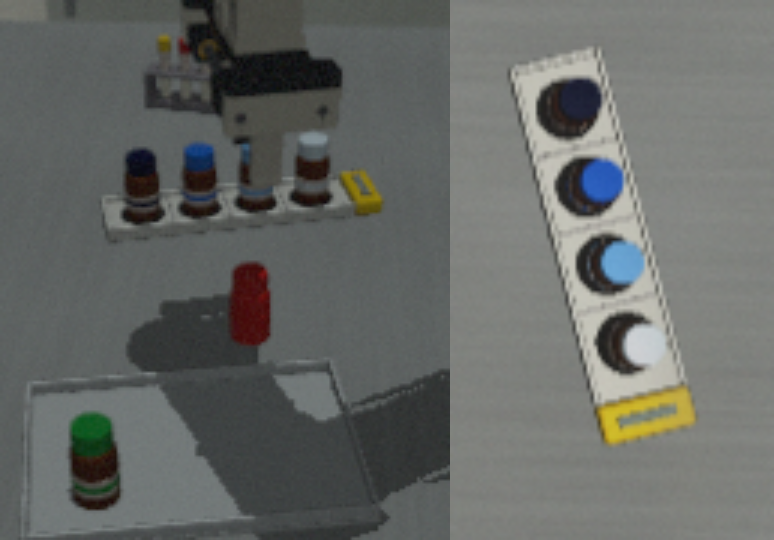

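The final view shows all four bottles upright and centred in the right order: pale (645,343) next to the yellow end, then sky (622,261), mid (602,181) and navy (580,100). Sky, mid and navy are within about 1.6 mm of their pads. The pale mask ran into the white rack, so its −6 mm reading is false; by eye its cap sits relative to its pad as the others do. The control and samples haven't moved.

```bash
python3 -c "
from station import arm;print(arm.job_done())"
```

```text
the job is handed in; nothing more can be done
None
```

All four calibrator bottles stand upright and centred on their pads, palest at the yellow end to darkest at the plain end, with the control bottle and sample rack left where they were; the job is handed in at about 28 s (verdict not shown).

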